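# Hook a rail module behind the rail lip and hold it home for locking

### The arm

A 6-joint arm with a two-finger parallel gripper is mounted at the origin on a cart in front of the work surface, level with it; the furniture and walls round the work are solid. World frame = base frame: x ahead of the robot, y to its left, z up, the work surface at z = 0. Lengths are in m, angles in degrees, forces in N, time in s.
With the tool pointing down it reaches from about 0.4 to 0.825 m from the base axis. Payload 7 kg.
Tool frame: the origin (TCP) lies midway between the tips of the shut fingers; the grasp point (between the pads) lies r.pinch_z behind it (r.pinch_z is the distance from the TCP to the grasp point, in m); z points along the fingers, y is the line along which they close (so a half turn about z gives the same grasp; the last joint's range is limited). The gripper opens to 88 mm and grips with 3 to 60 N. Pads are 19 mm wide; open, the fingers measure 130 mm over their backs; the gripper's body (78 mm by 193 mm) begins 47 mm behind the grasp point.
Start: joints at [-56.316, 20.546, 0.682, 0, -70.136, -16.507], TCP at [0.199, -0.645, 0.227] pointing down, gripper open.
Joint ranges: [-176.03, 176.03], [-82.01, 121.73], [-58.28, 71.71], [-173.87, 95.51], [-174.79, -0.11], [-173.66, 173.66]. Speed limits (degrees/s): [136.94, 136.94, 172.46, 180, 180, 180].

### API

Orientations are given as [roll, pitch, yaw] about the fixed x, y, z axes, in that order (R = Rz(yaw) Ry(pitch) Rx(roll)).
In Python, from plant import r, optics, job gives the robot as it stands.
- The arm moves only by the shell command python3 -m crank 'ROWS' [FORCE]. ROWS is JSON, a list of rows, each an object with "xyz": the shift along the tool's x, y, z in units of 30 mm (1.0 is 30 mm), a list of three; "delta_rot": the turn, a rotation vector about the tool's x, y, z in degrees, a list of three; "claw": the closure, from 0 (fully open) to 1 (shut). A call has 1 to 20 rows; each row is the pose to reach, as a shift and turn from the pose commanded when the call began, along the tool's axes at that moment; what a row does not reach only later rows make up. A row lasts 1/8 s, in which the tool goes at most 62.5 mm and 10.7 degrees, less where a joint would pass 70% of its speed; a pose out of reach is approached as far as the arm can. A call with a gripper value outside its range is refused whole. The fingers move at their own pace and stop on an object; FORCE is the grip in N (left out, the last holds). Time passes only in rows, so rows that repeat a pose let the fingers close. It gives the time, the measured TCP pose, the force, the opening and the grip force at its end, in the units of the state.
- r.get_state(): the state, without advancing time (a new reading comes with each control period).
- optics.capture(name): name is "scene" or "side" or "wrist"; returns a dict with "img" (480x640x3 uint8, blue, green, red), "fovy" (degrees; the focal length in pixels is half the picture's height over the tangent of half this angle, whatever the lens; pixels are square), "cx", "cy" (the principal point, pixels), "eye" and "rotation" of the camera in the world; the wrist camera has in their place "hand_eye" (4x4, takes a point from camera to tool coordinates, whose origin is the TCP and whose axes are the flange's). Camera axes: x right, y up, looking along -z (the intrinsics and any distortion apply to the point x, -y, -z); pixel columns grow to the right and rows downward; lengths in m; the calibration is good to about 2 mm. The wrist camera is an equidistant fisheye: a pixel r from the principal point sees the ray r / f radians off the axis. A picture is of the moment at which its call begins: read the wrist's pose just before it. There is no depth.
- job.close_job(): hands the job in; it is judged then, once.
The state is a dict: "time_s": time; "joints": joint angles; "qd": joint speeds; "joint_torque": joint torques, N m; "tcp_pos": TCP position; "eef_rot": TCP orientation; "contact_force": force on the tool from outside, world axes, zero at the start; "moment": the same for the moment, N m; "gripper_width": finger opening in m; "gripper_force": force on a finger pad.
Only numpy, scipy, OpenCV 4.12 (cv2) and the standard library are available. Lean on these libraries where they do the work, as an engineer would, in place of code of your own. Each camera call takes 0.05 s, during which the arm holds its last target. There are 200 camera calls.

### The job

Take the loose grey module standing on the worktop and mount it in the free gap of the mounting rail, between the terminal blocks and the breakers: back flat on the rail, its claw behind the rail lip nearest the robot, foot away from the robot. Push it away from the robot against the leaf spring in its claw until it is fully home, and finish while still holding it pressed there, so that I can lock its foot. Leave the red-handled screwdriver, the side cutter and the solder reel where they are.

Things in the scene. Friction and masses are not known exactly. Their poses are not given: they have to be found in the camera images.
- module: Loose rail module: grey housing 90 mm (x) by 36 mm (y) by 38 mm deep with a narrower nose on its front; 0.2 to 0.33 kg. Origin: middle of its back, the face that lies on the rail; z out of the front (up, as it stands), -x to the claw side, +x to the side with the black foot. It stands on claw and foot, origin 6.5 mm above the worktop. Home on the rail: origin at slot_seat, axes as rail_rig.
- nose (a point): Middle of the flat front of the module's nose, 64 mm above its back. The nose is 45 mm (module x) by 36 mm (y) and 26 mm high, above shoulders 38 mm over the back; grip it across its 45 mm, 20 mm deep.
- claw_tip (a point): Tip of the toe of the module's claw, at (-13, 0, -5) mm in the module frame. The claw is fixed, 26 mm wide (y): its inner wall stands at x = -17.5 mm, its toe reaches from there to x = -13 mm and lies 3.7 to 6.5 mm below the back, so that a 2.3 mm lip fits in between.
- foot (a point): Inner edge of the module's black locking foot, at (31, 0, -5) mm in the module frame. It is parked open, stands 6.5 mm below the back and does not move; it must come down outside the far lip.
- leaf (a joint): How far the small leaf spring in the claw is pressed in, m: 0 = free (its face at x = -14 mm of the module), 0.0035 = fully in; the rail lip then meets the claw's inner wall. It pushes back with 1 N at first, 5 N when fully in.
- rail_rig: Fixed rig: aluminium plate 170 mm (x) by 230 mm (y), a steel top-hat rail along y. Origin: on the worktop below the middle of the free gap, on the rail's centre line; +x away from the robot across the rail, z up. The gap is 50 mm wide (y = -25 to 25 mm): on its +y side a bracket and terminal blocks up to 63 mm above the worktop, on its -y side three white breakers, 88 mm with toggles.
- slot_seat (a point): Middle of the free gap on the rail's centre line, level with the top of the lips, 23 mm above the worktop. Axes as rail_rig. With its back flat on the rail, the module's toe and foot pass beside the lips when its origin lies 5 to 12 mm to the robot's side (-x) of here; from there it slides home along +x.
- lip_edge (a point): Outer edge of the lip nearest the robot, at its top, in the middle of the gap. The rail is 35 mm wide over its lips (edges at x = -17.5 and 17.5 mm from slot_seat); each lip is 2.3 mm thick, with 12.7 mm free height below it and 5.5 mm free depth behind its edge. Rail and module are stiff; the module slides easily on it (friction about 0.25).
- driver: Loose screwdriver with a red handle, 164 mm, a bystander.
- cutter: Loose side cutter, 130 mm, a bystander.
- spool: Loose solder reel with black flanges, 64 mm across, 37 mm high, a bystander.
Not all that is in view belongs to the job. Leave any turquoise look-alike of the module alone.

How it is judged (in metres and radians):
On the way, in this order (a step that is already met when the one before it is completed fails the run):
1. the module is lifted off the worktop (height (world z) of module above 0.05 m), for 0.1 s.
2. the module lies in the gap with the toe of its claw under the near lip (x of claw_tip in the frame of lip_edge between 0.001 and 0.008 m and z of claw_tip in the frame of lip_edge below -0.0025 m and distance between module and slot_seat below 0.015 m), for 0.1 s.
At the end, for the whole second after the job is handed in: The module lies flat (0.05 rad) and square (0.06 rad) in the gap, claw under the near lip, within 2 mm of home across the rail and in height, 8 mm along it; leaf pressed in over 2.5 mm; rail bears over 3 N; gripper still holds it with over 3 N; module at rest (value of joint leaf above 0.0025 m and x of claw_tip in the frame of lip_edge between 0.002 and 0.008 m and z of claw_tip in the frame of lip_edge below -0.0025 m and x of module in the frame of slot_seat between -0.002 and 0.002 m and y of module in the frame of slot_seat between -0.008 and 0.008 m and z of module in the frame of slot_seat between -0.002 and 0.002 m and angle between module's own z axis and vertical below 0.05 rad and angle between the x axis of module and the x axis of rail_rig, either way round below 0.06 rad and contact force between the fingers and module above 3 N and contact force between module and rail_rig above 3 N and linear speed of module below 0.01 m/s); the arm keeps its last pose, push and grip.
It fails at once if the red-handled screwdriver, the side cutter or the solder reel is pushed away (distance of any of driver, cutter, spool from where it was at the start of the episode above 0.03 m).
It also fails if it takes over 38 s, if anything falls off the work surface, if the arm or the gripper's body presses on something with over 40 N, if the wrist force passes 120 N, or if a joint passes its speed limit or range.

## Working session

There is one attempt and no reset: what is moved stays moved. The work goes in short steps, Python scripts to look and compute and a shell command to move; the robot and the scene stay as the last step left them, time stands still between calls to the robot, and variables do not carry over. Pictures are saved under pics/ and viewed, at most 10 in all, crops included, and the job is handed in when it is done.

```bash
mkdir -p pics; ls; cat > h.py <<'E'
import numpy as np, cv2
from scipy.spatial.transform import Rotation as R
from plant import r, optics, job
def snap(n,f):
    s=r.get_state(); c=optics.capture(n); cv2.imwrite('pics/'+f,c['img']); c['s']=s
    import pickle; pickle.dump(c,open('pics/'+f+'.pkl','wb')); return c
E
python3 - <<'E'
from h import *
for n in ['scene','side','wrist']:
    c=snap(n,n+'0.png'); print(n,{k:v for k,v in c.items() if k not in('img','s')})
print(c['s'], r.pinch_z)
E
```

```text
pics
scene {'fovy': 42.00015088879944, 'cx': 317.2208709463091, 'cy': 233.24981384072316, 'eye': array([-0.82685103, -0.79407063,  1.04077457]), 'rotation': array([ 58.48223706,  -1.1368265 , -55.87090422])}
side {'fovy': 56.83575806948751, 'cx': 322.27220030878027, 'cy': 240.2257781305103, 'eye': array([0.2755522 , 1.09048717, 1.04780794]), 'rotation': array([  46.99427502,    1.07954441, -169.79143319])}
wrist {'fovy': 65.70646984690485, 'cx': 324.59790430611054, 'cy': 242.2548073226435, 'hand_eye': array([[ 1.43998343e-04,  9.51513689e-01,  3.07606370e-01,
         8.46790682e-02],
       [ 9.99999919e-01, -2.14984404e-05, -4.01624554e-04,
        -2.79069184e-04],
       [-3.75538203e-04,  3.07606403e-01, -9.51513615e-01,
        -1.57938102e-01],
       [ 0.00000000e+00,  0.00000000e+00,  0.00000000e+00,
         1.00000000e+00]])}
{'time_s': 0.1, 'joints': array([-5.63147889e+01,  2.05873260e+01,  6.39298899e-01, -1.58420779e-02,
       -7.01378126e+01, -1.65047813e+01]), 'qd': array([ 0.02993901, -0.118767  ,  0.25409583,  0.03929255, -0.04955386,
        0.03518523]), 'joint_torque': array([-2.97608225e-03, -5.84162736e+01,  2.93748701e+01,  7.01567575e+00,
        1.01236129e-02, -8.56055203e-05]), 'tcp_pos': array([ 0.19918898, -0.64447742,  0.22572451]), 'eef_rot': array([ 1.79913466e+02, -1.01088616e-02, -1.62824956e+02]), 'contact_force': array([-0.27686481, -0.46547792, -0.05901453]), 'moment': array([ 0.00151913,  0.0008702 , -0.07905955]), 'gripper_force': 0.0, 'gripper_width': 0.08742648565848979} 0.0188
```

View pics/scene0.png

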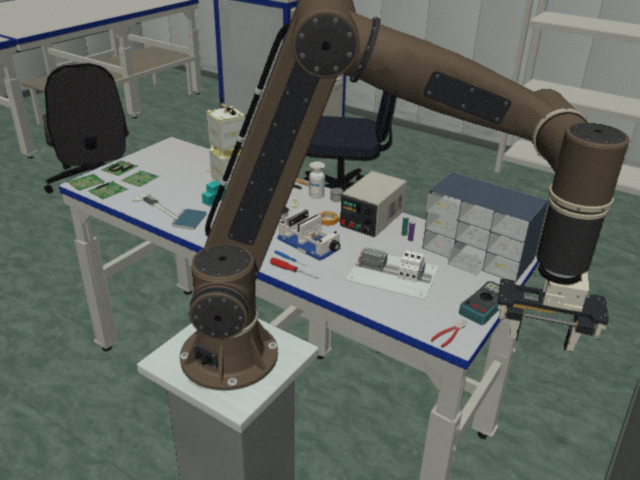

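View pics/side0.png

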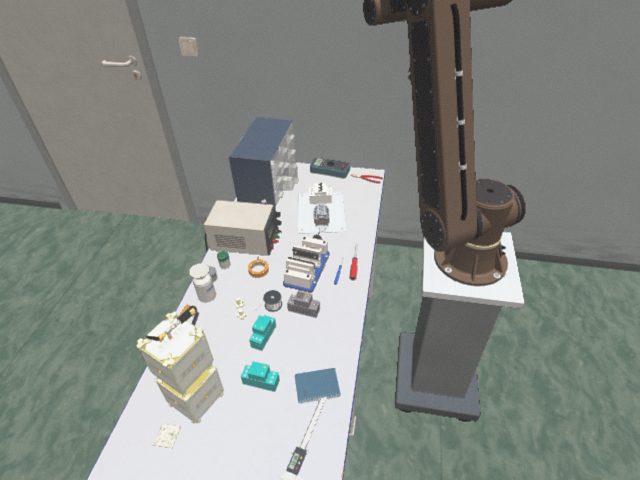

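```bash
python3 - <<'E'
from h import *
a=cv2.imread('pics/side0.png'); 
A=cv2.resize(a[170:250,270:370],None,fx=7,fy=7,interpolation=cv2.INTER_CUBIC)[:290*2]
B=cv2.resize(a[275:330,240:340],None,fx=7,fy=7,interpolation=cv2.INTER_CUBIC)
A=cv2.resize(a[180:240,280:360],(480,360),interpolation=cv2.INTER_CUBIC)
B=cv2.resize(a[280:325,250:330],(480,270),interpolation=cv2.INTER_CUBIC)
cv2.imwrite('pics/c1.png',np.vstack([A,B[:240]]))
c=dict(fovy=56.83575806948751,cx=322.272,cy=240.2258,eye=np.array([0.2755522 , 1.09048717, 1.04780794]),rot=R.from_euler('xyz',[46.99427502,1.07954441,-169.79143319],degrees=True))
f=240/np.tan(np.radians(c['fovy']/2))
for n,u,v,z in [('mod nose',303,296,.07),('mod base',304,309,.02),('spool',272,297,.03),('rail',321,204,.023),('termblk',321,212,.05)]:
    d=c['rot'].apply([(u-c['cx'])/f,-(v-c['cy'])/f,-1]); t=(z-c['eye'][2])/d[2]; print(n,c['eye']+t*d)
E
```

```text
mod nose [0.49248784 0.29994989 0.07      ]
mod base [0.4904794  0.30700916 0.02      ]
spool [0.59145363 0.28626124 0.03      ]
rail [ 0.52894907 -0.1810082   0.023     ]
termblk [ 0.514112  -0.1027297  0.05     ]
```

View pics/c1.png

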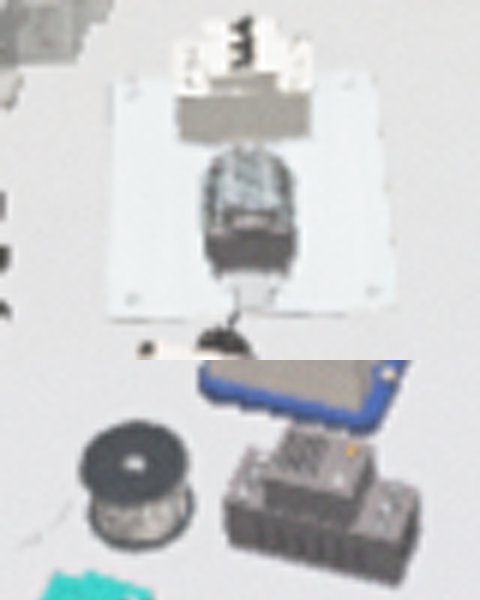

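```bash
python3 -m crank '[{"xyz":[-13.9,11.2,-2.5],"delta_rot":[0,0,-72.8],"claw":0},{"xyz":[-13.9,11.2,-2.5],"delta_rot":[0,0,-72.8],"claw":0},{"xyz":[-13.9,11.2,-2.5],"delta_rot":[0,0,-72.8],"claw":0},{"xyz":[-13.9,11.2,-2.5],"delta_rot":[0,0,-72.8],"claw":0},{"xyz":[-13.9,11.2,-2.5],"delta_rot":[0,0,-72.8],"claw":0},{"xyz":[-13.9,11.2,-2.5],"delta_rot":[0,0,-72.8],"claw":0},{"xyz":[-13.9,11.2,-2.5],"delta_rot":[0,0,-72.8],"claw":0},{"xyz":[-13.9,11.2,-2.5],"delta_rot":[0,0,-72.8],"claw":0},{"xyz":[-13.9,11.2,-2.5],"delta_rot":[0,0,-72.8],"claw":0},{"xyz":[-13.9,11.2,-2.5],"delta_rot":[0,0,-72.8],"claw":0},{"xyz":[-13.9,11.2,-2.5],"delta_rot":[0,0,-72.8],"claw":0},{"xyz":[-13.9,11.2,-2.5],"delta_rot":[0,0,-72.8],"claw":0},{"xyz":[-13.9,11.2,-2.5],"delta_rot":[0,0,-72.8],"claw":0},{"xyz":[-13.9,11.2,-2.5],"delta_rot":[0,0,-72.8],"claw":0}]'
python3 - <<'E'
from h import *
c=snap('wrist','w1.png'); print(c['s']['tcp_pos'],c['s']['eef_rot'],c['s']['contact_force'],c['s']['qd'])
E
```

```text
time_s: 1.9
tcp_pos: [0.4982, -0.2013, 0.3016]
eef_rot: [-180.0, -0.0, -90.1]
contact_force: [0.0, 0.3, 0.0]
gripper_width: 0.0877
gripper_force: 0.0
[ 0.49817245 -0.20127079  0.3015671 ] [-1.79999244e+02 -6.11035835e-04 -9.00811935e+01] [0.04830597 0.31212183 0.0108991 ] [ 0.24021295  0.00078342  0.05370262 -0.02033842 -0.00427868 -0.06137603]
```

View pics/w1.png

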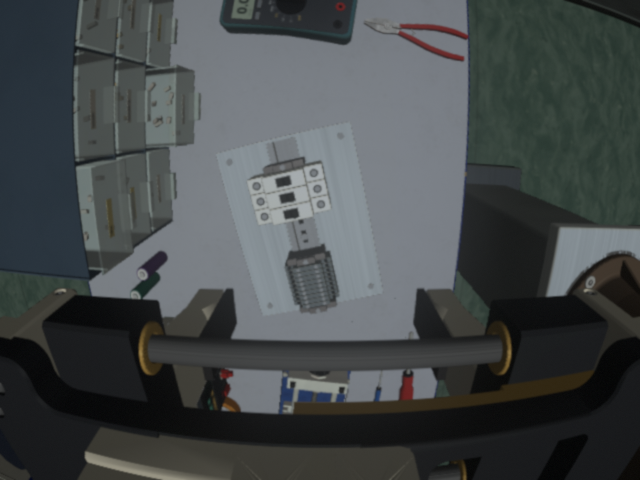

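```bash
cat >> h.py <<'E'
def wcam(c):
    s=c['s']; Rt=R.from_euler('xyz',s['eef_rot'],degrees=True).as_matrix(); H=c['hand_eye']
    return Rt@H[:3,:3], s['tcp_pos']+Rt@H[:3,3], 240/np.tan(np.radians(c['fovy']/2))
def proj(c,P):
    Rc,e,f=wcam(c); p=(np.asarray(P)-e)@Rc; p=p*[1,-1,-1]
    rr=np.hypot(p[...,0],p[...,1])+1e-12; th=np.arctan2(rr,p[...,2])
    return np.stack([c['cx']+f*th*p[...,0]/rr,c['cy']+f*th*p[...,1]/rr],-1)
def ray(c,uv,z):
    Rc,e,f=wcam(c); uv=np.atleast_2d(uv).astype(float)-[c['cx'],c['cy']]
    rr=np.hypot(*uv.T)[:,None]+1e-12; th=rr/f
    d=np.hstack([uv/rr*np.sin(th),np.cos(th)])*[1,-1,-1]@Rc.T
    return e+d*((z-e[2])/d[:,2:])
def rect(c,z,x0,y0,w,h,mm=.5):
    # rows: x decreasing downwards ; cols: y decreasing to the right
    X,Y=np.meshgrid(0,0); 
    xs=x0+h/2-np.arange(int(h/mm*1e3))*mm/1e3; ys=y0+w/2-np.arange(int(w/mm*1e3))*mm/1e3
    Y,X=np.meshgrid(ys,xs); m=proj(c,np.stack([X,Y,0*X+z],-1)).astype(np.float32)
    return cv2.remap(c['img'],m[...,0],m[...,1],cv2.INTER_CUBIC)
E
python3 - <<'E'
from h import *
import pickle
c=pickle.load(open('pics/w1.png.pkl','rb'))
p=ray(c,[(217,153),(350,122),(383,292),(262,316)],.008)
print(p.round(4)); print([np.linalg.norm(p[i]-p[i-1]).round(4) for i in range(4)], p.mean(0))
print('ang',[np.degrees(np.arctan2(*(p[i]-p[j])[[1,0]])).round(2) for i,j in((0,3),(1,2),(0,1),(3,2))])
g=ray(c,[(303,235)],.023);print(g)
E
```

```text
[[ 0.6308 -0.256   0.008 ]
 [ 0.467  -0.2906  0.008 ]
 [ 0.4185 -0.0686  0.008 ]
 [ 0.5852 -0.0313  0.008 ]]
[np.float64(0.2293), np.float64(0.1674), np.float64(0.2272), np.float64(0.1708)] [ 0.52535778 -0.16161916  0.008     ]
ang [np.float64(-78.54), np.float64(-77.68), np.float64(11.94), np.float64(12.63)]
[[ 0.52403378 -0.15378559  0.023     ]]
```

```bash
python3 -m crank '[{"xyz":[-0.7,0,3.3],"delta_rot":[0,0,0],"claw":0},{"xyz":[-0.7,0,3.3],"delta_rot":[0,0,0],"claw":0},{"xyz":[-0.7,0,3.3],"delta_rot":[0,0,0],"claw":0},{"xyz":[-0.7,0,3.3],"delta_rot":[0,0,0],"claw":0}]'
python3 - <<'E'
from h import *
c=snap('wrist','w2.png'); print(c['s']['tcp_pos'],c['s']['eef_rot'],c['s']['contact_force'],c['s']['qd'])
im=rect(c,.023,.524,-.154,.16,.13,.2)
for i in range(0,800,50): cv2.line(im,(i,0),(i,6),(0,0,255),1); 
cv2.imwrite('pics/r2.png',im[:600])
E
```

```text
time_s: 2.45
tcp_pos: [0.4996, -0.1802, 0.2043]
eef_rot: [-179.9, -0.0, -90.0]
contact_force: [-0.2, 0.1, 0.8]
gripper_width: 0.0876
gripper_force: 0.0
[ 0.49957659 -0.18022686  0.20431932] [-1.79892111e+02 -4.70105748e-02 -8.99995520e+01] [-0.17620708  0.10829471  0.77027737] [-0.18888876 -0.73244124  0.72453733 -0.1572492   0.32526407  0.03531912]
```

View pics/r2.png

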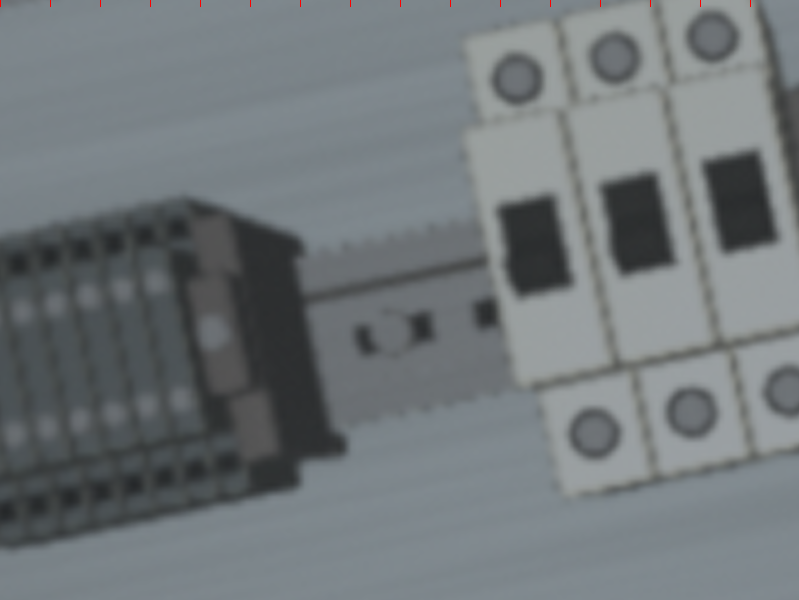

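```bash
python3 -m crank '[{"xyz":[-15.5,0.33,-0.7],"delta_rot":[0,0,0],"claw":0},{"xyz":[-15.5,0.33,-0.7],"delta_rot":[0,0,0],"claw":0},{"xyz":[-15.5,0.33,-0.7],"delta_rot":[0,0,0],"claw":0},{"xyz":[-15.5,0.33,-0.7],"delta_rot":[0,0,0],"claw":0},{"xyz":[-15.5,0.33,-0.7],"delta_rot":[0,0,0],"claw":0},{"xyz":[-15.5,0.33,-0.7],"delta_rot":[0,0,0],"claw":0},{"xyz":[-15.5,0.33,-0.7],"delta_rot":[0,0,0],"claw":0},{"xyz":[-15.5,0.33,-0.7],"delta_rot":[0,0,0],"claw":0},{"xyz":[-15.5,0.33,-0.7],"delta_rot":[0,0,0],"claw":0},{"xyz":[-15.5,0.33,-0.7],"delta_rot":[0,0,0],"claw":0},{"xyz":[-15.5,0.33,-0.7],"delta_rot":[0,0,0],"claw":0}]'
python3 - <<'E'
from h import *
c=snap('wrist','w3.png'); print(c['s']['tcp_pos'],c['s']['eef_rot'],c['s']['contact_force'],c['s']['qd'])
im=rect(c,.0705,.50,.30,.2,.15,.25)
cv2.imwrite('pics/r3.png',im)
E
```

```text
time_s: 3.88
tcp_pos: [0.4891, 0.2841, 0.2241]
eef_rot: [-180.0, 0.0, -90.1]
contact_force: [0.4, -0.5, -0.2]
gripper_width: 0.0877
gripper_force: 0.0
[0.48907165 0.28411032 0.22409485] [-1.79975217e+02  2.32154804e-02 -9.01029625e+01] [ 0.4019634 -0.4616197 -0.1897454] [-0.09397267 -0.05162597 -0.01210105  0.02988314  0.05917162 -0.07267592]
```

View pics/r3.png

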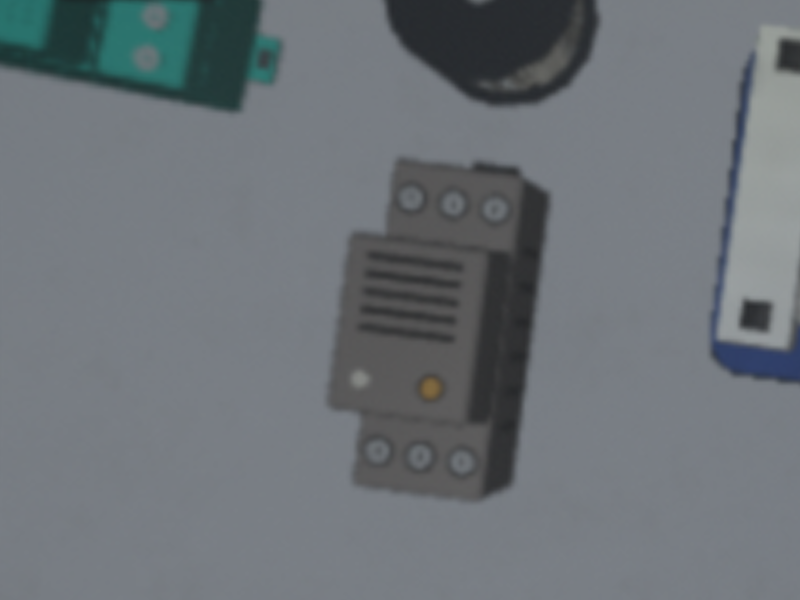

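```bash
python3 -m crank '[{"xyz":[-0.46,-0.13,1.5],"delta_rot":[0,0,6.7],"claw":0.2},{"xyz":[-0.46,-0.13,3],"delta_rot":[0,0,6.7],"claw":0.2},{"xyz":[-0.46,-0.13,4.2],"delta_rot":[0,0,6.7],"claw":0.2},{"xyz":[-0.46,-0.13,5],"delta_rot":[0,0,6.7],"claw":0.2},{"xyz":[-0.46,-0.13,5.5],"delta_rot":[0,0,6.7],"claw":0.2},{"xyz":[-0.46,-0.13,5.8],"delta_rot":[0,0,6.7],"claw":0.2},{"xyz":[-0.46,-0.13,5.8],"delta_rot":[0,0,6.7],"claw":0.2}]'
```

```text
time_s: 4.8
tcp_pos: [0.4928, 0.2989, 0.0496]
eef_rot: [180.0, -0.0, -96.7]
contact_force: [0.6, 0.2, -0.5]
gripper_width: 0.0702
gripper_force: 0.0
```

```bash
python3 -m crank '[{"xyz":[0,0,0],"delta_rot":[0,0,0],"claw":0.6},{"xyz":[0,0,0],"delta_rot":[0,0,0],"claw":0.6},{"xyz":[0,0,0],"delta_rot":[0,0,0],"claw":0.6},{"xyz":[0,0,0],"delta_rot":[0,0,0],"claw":0.6},{"xyz":[0,0,0],"delta_rot":[0,0,0],"claw":0.6}]' 35
```

```text
time_s: 5.42
tcp_pos: [0.493, 0.2994, 0.0501]
eef_rot: [-180.0, 0.0, -96.7]
contact_force: [0.2, 0.4, 5.4]
gripper_width: 0.0449
gripper_force: 34.9
```

```bash
python3 -m crank '[{"xyz":[0,0,-1],"delta_rot":[0,0,0],"claw":0.6},{"xyz":[0,0,-2.5],"delta_rot":[0,0,0],"claw":0.6},{"xyz":[1.2,-0.2,-4],"delta_rot":[0,0,-2],"claw":0.6},{"xyz":[3,-0.5,-4.67],"delta_rot":[0,0,-4],"claw":0.6},{"xyz":[5,-0.8,-4.67],"delta_rot":[0,0,-7],"claw":0.6},{"xyz":[7,-1.2,-4.67],"delta_rot":[0,0,-10],"claw":0.6},{"xyz":[9,-1.5,-4.67],"delta_rot":[0,0,-13],"claw":0.6},{"xyz":[11,-1.9,-4.67],"delta_rot":[0,0,-16],"claw":0.6},{"xyz":[12.7,-2.2,-4.67],"delta_rot":[0,0,-18.7],"claw":0.6},{"xyz":[14,-2.4,-4.67],"delta_rot":[0,0,-18.7],"claw":0.6},{"xyz":[14.8,-2.55,-4.67],"delta_rot":[0,0,-18.7],"claw":0.6},{"xyz":[15.2,-2.61,-4.67],"delta_rot":[0,0,-18.7],"claw":0.6},{"xyz":[15.2,-2.61,-4.67],"delta_rot":[0,0,-18.7],"claw":0.6},{"xyz":[15.2,-2.61,-4.67],"delta_rot":[0,0,-18.7],"claw":0.6}]'
python3 - <<'E'
from h import *
c=snap('wrist','w4.png'); s=c['s']; print(s['tcp_pos'],s['eef_rot'],s['contact_force'],s['gripper_width'])
Rt=R.from_euler('xyz',s['eef_rot'],degrees=True).as_matrix()
# overlay expected nose top outline (21 mm behind TCP) & expected gap outline
im=c['img'].copy()
q=np.array([[x,y,-.021] for x,y in((-.018,-.0225),(.018,-.0225),(.018,.0225),(-.018,.0225))])@Rt.T+s['tcp_pos']
cv2.polylines(im,[proj(c,q).astype(np.int32)],True,(0,0,255),1)
a=np.radians(12);X=np.array([np.cos(a),np.sin(a),0]);Y=np.array([-np.sin(a),np.cos(a),0]);S=np.array([.5262,-.1622,.023])
g=np.array([S+u*X+v*Y for u,v in((-.0175,-.025),(.0175,-.025),(.0175,.025),(-.0175,.025))])
cv2.polylines(im,[proj(c,g).astype(np.int32)],True,(0,255,0),1)
cv2.imwrite('pics/v4.png',cv2.resize(im[100:400,150:500],None,fx=2,fy=2,interpolation=cv2.INTER_CUBIC))
E
```

```text
time_s: 7.18
tcp_pos: [0.5169, -0.1623, 0.1895]
eef_rot: [180.0, 0.0, -78.0]
contact_force: [-0.3, 0.1, -2.0]
gripper_width: 0.0447
gripper_force: 34.9
[ 0.5169331  -0.16229871  0.18946616] [ 1.79984175e+02  2.01673321e-02 -7.80035915e+01] [-0.25949262  0.12761617 -1.97487272] 0.044679373353412495
```

View pics/v4.png

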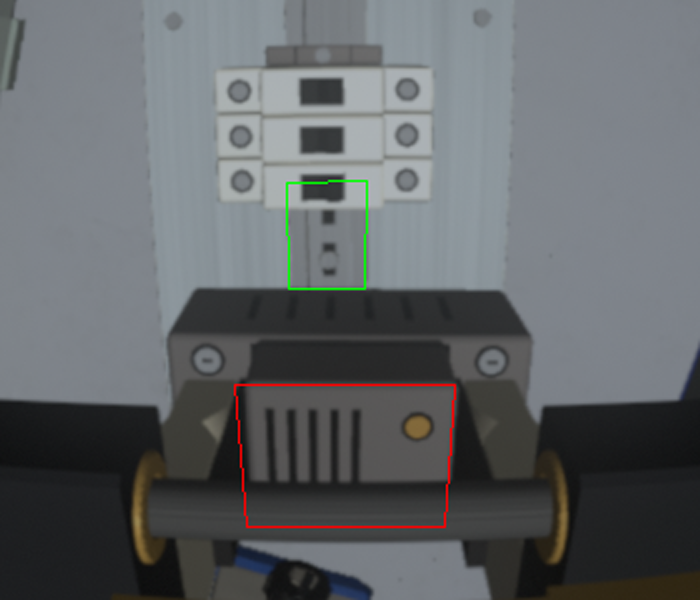

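```bash
python3 -m crank '[{"xyz":[0,0,1],"delta_rot":[0,0,0],"claw":0.6},{"xyz":[0,0,2],"delta_rot":[0,0,0],"claw":0.6},{"xyz":[0,0,2.6],"delta_rot":[0,0,0],"claw":0.6},{"xyz":[0,0,3.1],"delta_rot":[0,0,0],"claw":0.6},{"xyz":[0,0,3.5],"delta_rot":[0,0,0],"claw":0.6},{"xyz":[0,0,3.8],"delta_rot":[0,0,0],"claw":0.6},{"xyz":[0,0,3.8],"delta_rot":[0,0,0],"claw":0.6},{"xyz":[0,0,3.8],"delta_rot":[0,0,0],"claw":0.6}]'
```

```text
time_s: 8.22
tcp_pos: [0.5175, -0.163, 0.0761]
eef_rot: [-180.0, -0.0, -78.0]
contact_force: [-0.4, 0.0, -2.3]
gripper_width: 0.0448
gripper_force: 34.9
```

Clear so far (only the module's weight). Lower the last ~9.5 mm gently.

```bash
python3 -m crank '[{"xyz":[0,0,0.1],"delta_rot":[0,0,0],"claw":0.6},{"xyz":[0,0,0.18],"delta_rot":[0,0,0],"claw":0.6},{"xyz":[0,0,0.24],"delta_rot":[0,0,0],"claw":0.6},{"xyz":[0,0,0.29],"delta_rot":[0,0,0],"claw":0.6},{"xyz":[0,0,0.29],"delta_rot":[0,0,0],"claw":0.6},{"xyz":[0,0,0.29],"delta_rot":[0,0,0],"claw":0.6}]'
```

```text
time_s: 8.98
tcp_pos: [0.5171, -0.163, 0.067]
eef_rot: [-180.0, -0.0, -78.0]
contact_force: [0.4, 0.2, -2.5]
gripper_width: 0.045
gripper_force: 34.9
```

```bash
python3 -m crank '[{"xyz":[0,0,0.02],"delta_rot":[0,0,0],"claw":0.6},{"xyz":[0,0,0.04],"delta_rot":[0,0,0],"claw":0.6},{"xyz":[0,0,0.05],"delta_rot":[0,0,0],"claw":0.6},{"xyz":[0,0,0.05],"delta_rot":[0,0,0],"claw":0.6}]'
python3 - <<'E'
from h import *
for n in('wrist','side'):
    c=snap(n,n+'5.png'); s=c['s']; print(s['tcp_pos'],s['contact_force'],s['moment'])
E
```

```text
time_s: 9.48
tcp_pos: [0.5172, -0.163, 0.0664]
eef_rot: [-180.0, -0.0, -78.0]
contact_force: [-2.7, 1.1, 7.8]
gripper_width: 0.0449
gripper_force: 34.9
[ 0.51724535 -0.16302435  0.06642699] [-2.66714355  1.07996848  7.81308628] [ 0.45509727  1.36767318 -0.04155223]
[ 0.51726102 -0.16304768  0.06642513] [-2.61969174  0.53373525  7.27817129] [0.48168184 1.29479009 0.06099775]
```

```bash
python3 -m crank '[{"xyz":[0,-0.03,-0.01],"delta_rot":[0,0,0],"claw":0.6},{"xyz":[0,-0.07,-0.01],"delta_rot":[0,0,0],"claw":0.6},{"xyz":[0,-0.11,-0.01],"delta_rot":[0,0,0],"claw":0.6},{"xyz":[0,-0.15,-0.01],"delta_rot":[0,0,0],"claw":0.6},{"xyz":[0,-0.17,-0.01],"delta_rot":[0,0,0],"claw":0.6},{"xyz":[0,-0.17,-0.01],"delta_rot":[0,0,0],"claw":0.6}]'
```

```text
time_s: 10.32
tcp_pos: [0.5215, -0.1623, 0.0664]
eef_rot: [179.9, -0.0, -78.0]
contact_force: [-3.2, -0.6, 7.4]
gripper_width: 0.0448
gripper_force: 34.9
```

View pics/wrist5.png

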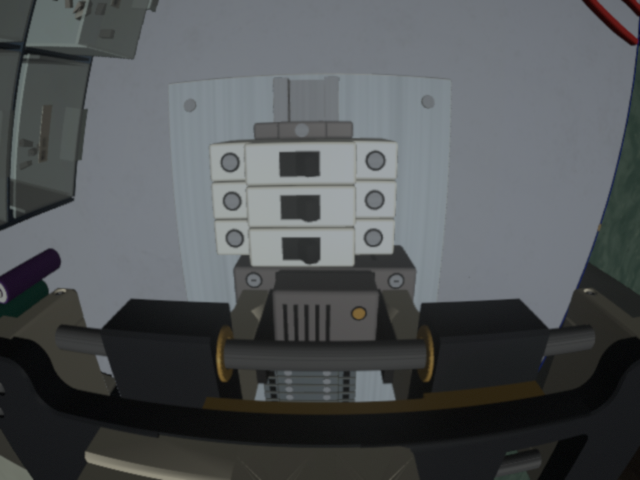

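```bash
for i in 1 2; do python3 -m crank '[{"xyz":[0,-0.02,0],"delta_rot":[0,0,0],"claw":0.6},{"xyz":[0,-0.04,0],"delta_rot":[0,0,0],"claw":0.6},{"xyz":[0,-0.06,0],"delta_rot":[0,0,0],"claw":0.6},{"xyz":[0,-0.06,0],"delta_rot":[0,0,0],"claw":0.6}]'; done
```

```text
time_s: 10.82
tcp_pos: [0.523, -0.162, 0.0664]
eef_rot: [179.9, -0.0, -78.0]
contact_force: [-4.6, -1.2, 8.0]
gripper_width: 0.0448
gripper_force: 34.9
time_s: 11.32
tcp_pos: [0.5237, -0.1618, 0.0664]
eef_rot: [179.8, -0.0, -78.0]
contact_force: [-6.7, -2.2, 10.9]
gripper_width: 0.0444
gripper_force: 34.9
```

```bash
for i in 1 2; do python3 -m crank '[{"xyz":[0,-0.02,-0.01],"delta_rot":[0,0,0],"claw":0.6},{"xyz":[0,-0.04,-0.01],"delta_rot":[0,0,0],"claw":0.6},{"xyz":[0,-0.05,-0.01],"delta_rot":[0,0,0],"claw":0.6},{"xyz":[0,-0.05,-0.01],"delta_rot":[0,0,0],"claw":0.6}]'; done
```

```text
time_s: 11.82
tcp_pos: [0.5246, -0.1616, 0.0664]
eef_rot: [179.7, -0.0, -78.0]
contact_force: [-8.3, -1.7, 9.7]
gripper_width: 0.0443
gripper_force: 34.9
time_s: 12.32
tcp_pos: [0.5256, -0.1614, 0.0664]
eef_rot: [179.7, 0.0, -78.0]
contact_force: [-9.0, -1.5, 8.2]
gripper_width: 0.0449
gripper_force: 34.9
```

```bash
for i in 1 2; do python3 -m crank '[{"xyz":[0,-0.02,0],"delta_rot":[0,0,0],"claw":0.6},{"xyz":[0,-0.04,0],"delta_rot":[0,0,0],"claw":0.6},{"xyz":[0,-0.05,0],"delta_rot":[0,0,0],"claw":0.6},{"xyz":[0,-0.05,0],"delta_rot":[0,0,0],"claw":0.6}]'; done
```

```text
time_s: 12.82
tcp_pos: [0.5263, -0.1612, 0.0664]
eef_rot: [179.6, 0.0, -78.0]
contact_force: [-10.1, -2.5, 10.0]
gripper_width: 0.0449
gripper_force: 34.9
time_s: 13.32
tcp_pos: [0.5268, -0.1611, 0.0664]
eef_rot: [179.5, 0.0, -78.0]
contact_force: [-14.0, -3.9, 13.7]
gripper_width: 0.0448
gripper_force: 34.9
```

```bash
python3 -m crank '[{"xyz":[0,-0.02,-0.01],"delta_rot":[0,0,0],"claw":0.6},{"xyz":[0,-0.04,-0.01],"delta_rot":[0,0,0],"claw":0.6},{"xyz":[0,-0.04,-0.01],"delta_rot":[0,0,0],"claw":0.6},{"xyz":[0,-0.04,-0.01],"delta_rot":[0,0,0],"claw":0.6}]'
python3 - <<'E'
from h import *
c=snap('wrist','w6.png'); s=c['s']; print(s['tcp_pos'],s['eef_rot'],s['contact_force'],s['qd'])
cv2.imwrite('pics/v6.png',cv2.resize(c['img'][200:420,200:440],None,fx=2.5,fy=2.5,interpolation=cv2.INTER_CUBIC))
E
```

```text
time_s: 13.82
tcp_pos: [0.5269, -0.1611, 0.0664]
eef_rot: [179.4, 0.0, -78.1]
contact_force: [-15.5, -4.2, 13.4]
gripper_width: 0.0448
gripper_force: 34.9
[ 0.52693341 -0.16106588  0.06639219] [ 1.79408981e+02  4.36930807e-02 -7.80645919e+01] [-15.48023117  -4.17367194  13.41963752] [ 0.07851301 -0.03506357 -0.04838897  0.17588868  0.03272309  0.00600401]
```

View pics/v6.png

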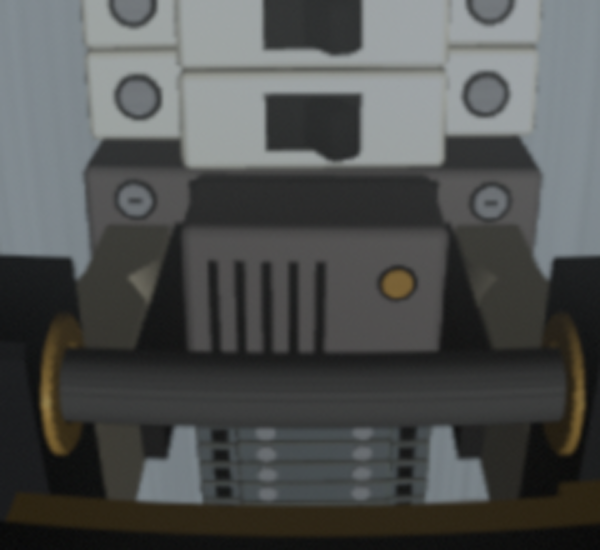

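```bash
python3 -c "
from plant import job; print(job.close_job())"
```

```text
the job is handed in; nothing more can be done
None
```

The module is in the gap, pushed away from you until it stopped hard (about 16 N along the rail, within 1 mm of my estimate of home), still gripped at 35 N and pressed there; I handed the job in at 13.9 s without a result coming back.

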